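# Fit the noodle-cutter roller on its drive shaft

## Task

Turn the steel cutter roller where it lies in its rests, by pushing its black handle bar, until the bar is in line with the raised rib on the grey drive disc; then push the roller along its rests onto the flat-sided drive shaft until it is fully home against the disc. The drive disc is locked by its gearbox: leave it as it stands, and leave the two mugs beside it alone.

Things in the scene. Friction and masses are not known exactly. Their poses are not given: they have to be found in the camera images.
- unit_axis (a point): Point on the common axis of roller and drive, 85 mm above the worktop, on the fixed bench unit. x runs level along the axis, away from the robot to the drive; y left; z up. The aluminium bed (120 mm wide, top 15 mm up) runs from 96 mm before this point to 122 mm behind it; the white drive housing (120 wide, 165 high) stands 76 to 121 mm behind it.
- rest_top (a point): Top of the wire keeper hoop on the nearer of the two V-rests, 36 mm above the axis and 78 mm before unit_axis (the other rest: 25 mm before it). Each rest is 14 mm long and 87 mm wide. The roller turns and slides in them easily (friction about 0.1, about 1 mm of play) and cannot be lifted out.
- drive_face (a point): Centre of the front face of the grey drive disc (110 mm across), 67 mm behind unit_axis on the same axis. x points along the axis away from the robot, z along the raised rib: two steel bars 10 mm wide and 6 mm proud, 31 to 53 mm from the centre, on one line through it. Same either way up.
- shaft_tip (a point): Tip of the steel shaft, on the axis 30 mm out from drive_face towards the roller. The shaft is a flat blade, 40 mm wide along z (in line with the rib) and 10 mm thick; it turns only with the disc.
- rib_end (a point): Outer end of the rib on its +z side, 50 mm from the axis, on the drive disc.
- drive (a joint): Angle of the drive disc about the unit's x axis, right-handed: 0 = rib upright; growing values tip the rib's +z end from up towards the right (-y). It starts anywhere from 0.4 to 2.74 rad and is held by the gearbox (4 N m to turn it).
- bar_mid (a point): Middle of the loose roller's black handle bar, on its axis; x along the axis to the drive, z along the bar (90 mm long, 16 x 16 mm, upright at the start). Along x from here: bar to 8 mm, neck 20 mm thick to 26, ringed steel cylinder 52 mm across to 149, slotted end to 181. 0.5 kg; it stays at the angle it is left at. The space above the bar and on the robot's side of it is open.
- bar_end (a point): The end of the handle bar on its +z side, 45 mm from the axis (the upper end at the start).
- roller_end (a point): Centre of the roller's slotted end face, 181 mm from bar_mid. The slot is 14 mm wide, 32 mm deep, open at both sides, in line with the bar; it fits the shaft either way up, so a quarter turn at most is needed. At the start this face is 41 to 51 mm short of drive_face, clear of the shaft; fully home it touches the disc.
- mug: Bystander: cream mug 93 x 132 x 102 mm high, origin at the centre of its underside. Stands about 200 mm to the left of the unit.
- dark_mug: Bystander: dark grey mug 86 x 119 x 99 mm high, origin at the centre of its underside. Stands about 200 mm to the right of the unit.
There are look-alikes about, which are no part of the job. Of the things that look like the part that bears bar_mid, the largest one is meant.

How it is judged:
By the outcome, as a careful person would: the job done as asked, in the order asked, and still so for the second after the job is handed in, with the robot touching nothing.
It also fails if it takes over 42 s, if anything falls off the work surface, if the arm or the gripper's body presses on something with over 40 N, if the wrist force passes 120 N, or if a joint passes its speed limit or range.

## Robot

A 6-joint arm with a two-finger parallel gripper is mounted at the origin on a cart in front of the work surface, level with it; the furniture and walls round the work are solid. World frame = base frame: x ahead of the robot, y to its left, z up, the work surface at z = 0. Lengths are in m, angles in rad, forces in N, time in s.
With the tool pointing down it reaches from about 0.35 to 0.875 m from the base axis. Payload 15.5 kg.
Tool frame: the origin (TCP) lies midway between the tips of the shut fingers; the grasp point (between the pads) lies 19 mm behind it (bot.tcp_to_grasp is the distance from the TCP to the grasp point, in m); x points along the fingers, y is the direction in which the jaws open and shut, and the axes are right-handed (so a half turn about x gives the same grasp; the last joint's range is limited). The gripper opens to 85 mm and grips with 20 to 120 N. Pads are 22 mm wide; open, the fingers measure 114 mm over their backs; the gripper's body (76 mm by 85 mm) begins 54 mm behind the grasp point. The pads swing forward as they close: fully open they stand 13 mm farther back than shut.
Start: joints at [-1.29, 0.494, 1.345, -0, 1.302, -0.096], TCP at [0.229, -0.581, 0.231] pointing down, gripper open.
Joint ranges: [-2.91, 2.91], [-0.82, 2.16], [0.22, 2.67], [-1.22, 4.37], [0.12, 2.79], [-3.08, 3.08]. Speed limits (rad/s): [1.89, 1.89, 2.57, 3.01, 3.01, 3.01].

## Interface

Orientations are given as a unit quaternion [w, x, y, z].
In Python, from rig import bot gives the robot as it stands. Calls block until the motion is done:
- bot.move_pose(position, orientation): joint-space move of the TCP to a pose.
- bot.move_l(position, ori=None, rate=0.15, until_force=None): straight line of the TCP; ori=None keeps the orientation; rate is the mean speed in m/s. With until_force (N) it stops when the force on the tool has changed by that much, and returns True; else False.
- bot.movej(angles): joint-space move.
- bot.gripper_to(opening): opening from 0.0 (shut) to 1.0 (fully open); the grip force is fixed at half the most; returns when the fingers have stopped.
- bot.hold(seconds).
- bot.inverse_kinematics(position, orientation): joint angles nearest the present ones, or None.
- bot.observe(): the state.
- bot.read_camera(name): name is "side" or "top" or "wrist"; returns the picture (420x560x3 uint8, red, green, blue); there is no depth.
- bot.camera_info(name): a dict with "intrinsics" (3x3 intrinsics, pixels), "dist" ([k1, k2, p1, p2, k3] as OpenCV has them; the pictures are not rectified), "cam_to_world" (4x4, takes a point from camera to world coordinates); the wrist camera has in their place "tool_from_camera" (4x4, takes a point from camera to tool coordinates, whose origin is the TCP and whose axes are the tool frame's). Camera axes: x right, y down, z forward; pixel columns grow to the right and rows downward; lengths in m; the calibration is good to about 2 mm. A picture is of the moment at which its call begins: read the wrist's pose just before it. camera_info takes no time and is no camera call.
A pose or a line that the arm cannot do raises bot.MotionError and nothing moves.
- bot.hand_in(): hands the job in, once; it reports no verdict.
The state is a dict: "clock": time; "q": joint angles; "qd": joint speeds; "effort": joint torques, N m; "eef_pos": TCP position; "orientation": TCP orientation; "wrist_force": force on the tool from outside, world axes, zero at the start; "wrist_torque": the same for the moment, N m; "gripper_width": opening from 0.0 (shut) to 1.0 (fully open).
Only numpy, scipy, OpenCV 4.12 (cv2) and the standard library are available. Lean on these libraries where they do the work, as an engineer would, in place of code of your own. Each camera call takes 0.05 s, during which the arm holds its last target.

## Working session

There is one attempt and no reset: what is moved stays moved. The work goes in short steps, each a Python script; the robot and the scene stay as the last script left them, time stands still between calls to the robot, and variables do not carry over. Pictures are saved under pics/ and viewed, and the job is handed in when it is done.

```bash
ls; mkdir -p pics; python3 - <<'E'
from rig import bot
import cv2,numpy as np
for n in ["side","top","wrist"]:
    im=bot.read_camera(n); cv2.imwrite(f"pics/{n}0.png",im[:,:,::-1])
    ci=bot.camera_info(n); print(n,{k:np.round(v,3).tolist() for k,v in ci.items()})
s=bot.observe();print(s)
E
```

```text
pics
side {'intrinsics': [[419.782, 0.0, 284.396], [0.0, 419.782, 215.653], [0.0, 0.0, 1.0]], 'dist': [0.027, 0.0, 0.0, 0.0, 0.0], 'cam_to_world': [[-0.872, -0.272, 0.407, 0.211], [-0.49, 0.514, -0.705, 0.696], [-0.017, -0.814, -0.581, 0.651], [0.0, 0.0, 0.0, 1.0]]}
top {'intrinsics': [[397.174, 0.0, 275.401], [0.0, 397.174, 203.535], [0.0, 0.0, 1.0]], 'dist': [-0.114, 0.0, 0.0, 0.0, 0.0], 'cam_to_world': [[-0.022, -0.987, 0.157, 0.485], [-1.0, 0.026, 0.017, 0.001], [-0.021, -0.156, -0.988, 0.943], [0.0, 0.0, 0.0, 1.0]]}
wrist {'intrinsics': [[303.777, 0.0, 283.35], [0.0, 303.777, 208.882], [0.0, 0.0, 1.0]], 'dist': [-0.001, 0.0, 0.0, 0.0, 0.0], 'tool_from_camera': [[0.0, -0.269, 0.963, -0.143], [1.0, 0.001, 0.0, -0.001], [-0.001, 0.963, 0.269, -0.067], [0.0, 0.0, 0.0, 1.0]]}
{'clock': 0.15, 'q': array([-1.29050243e+00,  4.94057035e-01,  1.34593201e+00, -6.56403849e-06,
        1.30250080e+00, -9.55135905e-02]), 'qd': array([-0.00047846, -0.00101348, -0.00246096, -0.00072478,  0.00068699,
       -0.00113667]), 'effort': array([ 5.18529108e-03, -8.82544184e+01, -3.84063685e+01,  2.47670696e-04,
        7.13542206e-03,  2.92622929e-05]), 'eef_pos': array([ 0.22931408, -0.58114569,  0.23084617]), 'orientation': array([-0.13177246, -0.69462859, -0.13240375,  0.69469158]), 'wrist_force': array([-0.33103462,  0.35636412,  0.49638696]), 'wrist_torque': array([ 0.01786858, -0.03599128,  0.02439252]), 'gripper_width': 0.9997612306471}
```

View pics/side0.png

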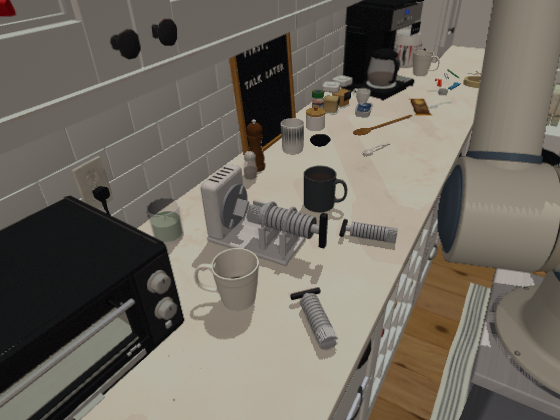

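View pics/top0.png

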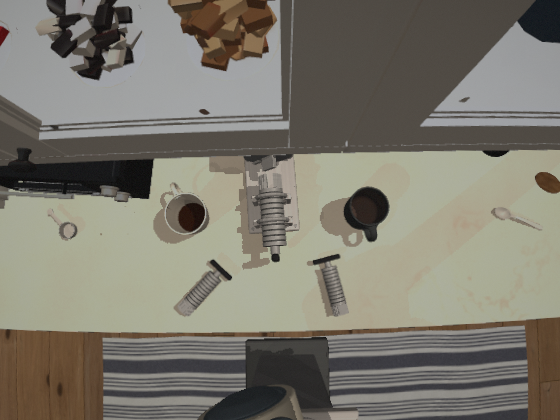

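View pics/wrist0.png

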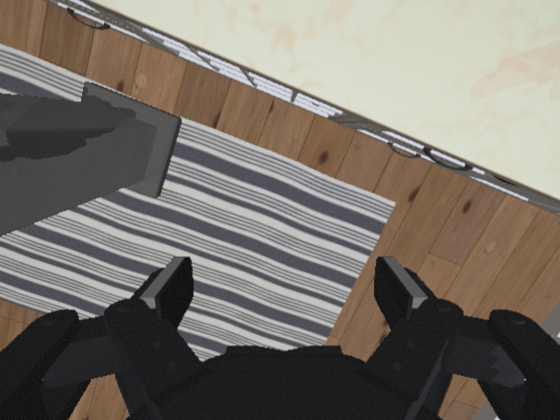

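Candidates for the roller: the one lying in the rests (top 272,215; side 285,220), and two loose look-alikes on the worktop (top 205,288 and 330,285; side 318,318 and 370,232). The rests one is largest and in the unit, so I choose it. I'll check it in close crops.

```bash
python3 - <<'E'
import cv2
s=cv2.imread("pics/side0.png");t=cv2.imread("pics/top0.png")
cv2.imwrite("pics/side0c.png",cv2.resize(s[150:280,190:350],None,fx=4.6,fy=4.6,interpolation=cv2.INTER_CUBIC))
cv2.imwrite("pics/top0c.png",cv2.resize(t[145:275,205:345],None,fx=4.6,fy=4.6,interpolation=cv2.INTER_CUBIC))
E
```

```text
(no output)
```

View pics/side0c.png

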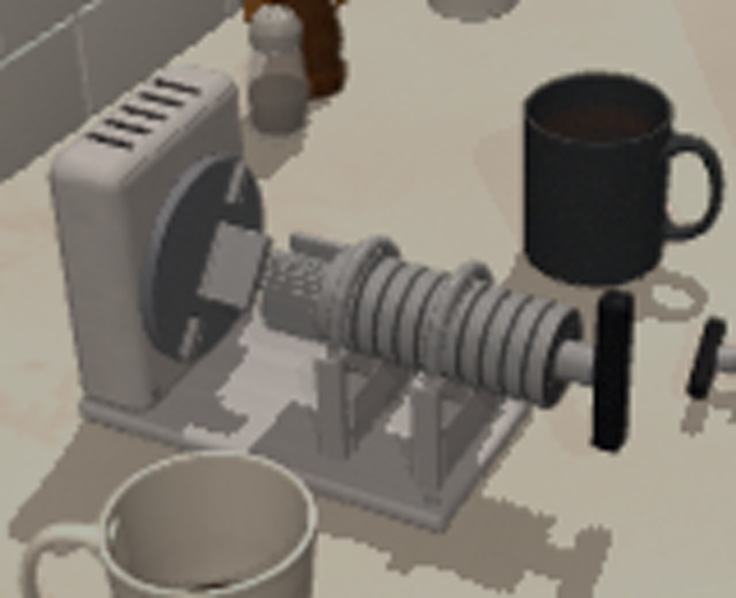

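View pics/top0c.png

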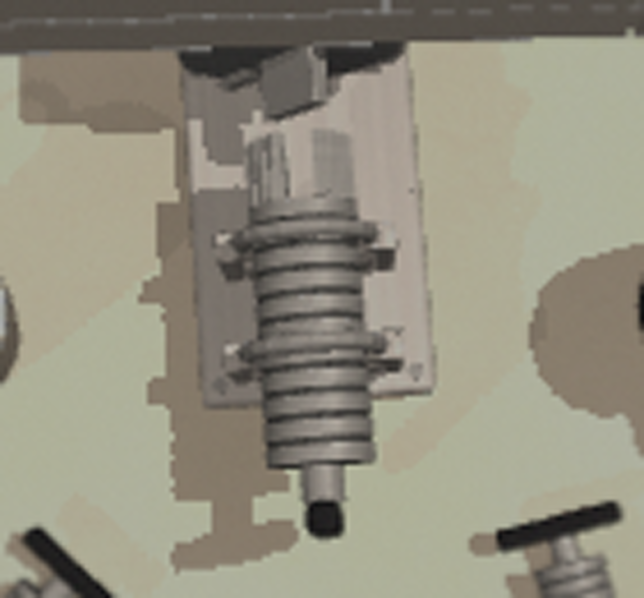

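```bash
cat > h.py <<'E'
from rig import bot
import cv2,numpy as np
from scipy.spatial.transform import Rotation as R
def q2R(q): return R.from_quat([q[1],q[2],q[3],q[0]]).as_matrix()
def R2q(M):
    q=R.from_matrix(M).as_quat(); return np.array([q[3],q[0],q[1],q[2]])
def ray(n,px,T=None):
    c=bot.camera_info(n)
    if T is None: T=np.array(c["cam_to_world"])
    p=cv2.undistortPoints(np.array([[px]],float),np.array(c["intrinsics"]),np.array(c["dist"]))[0,0]
    d=T[:3,:3]@np.array([p[0],p[1],1.]);return T[:3,3],d/np.linalg.norm(d)
def onplane(r,p0,n):
    o,d=r;return o+d*(np.dot(np.asarray(p0)-o,n)/np.dot(d,n))
def onz(r,z): return onplane(r,[0,0,z],[0,0,1])
def tri(r1,r2):
    A=np.zeros((3,3));b=np.zeros(3)
    for o,d in (r1,r2):
        P=np.eye(3)-np.outer(d,d);A+=P;b+=P@o
    p=np.linalg.solve(A,b)
    return p,[np.linalg.norm((np.eye(3)-np.outer(d,d))@(p-o)) for o,d in (r1,r2)]
def wristT(s):
    T=np.eye(4);T[:3,:3]=q2R(s["orientation"]);T[:3,3]=s["eef_pos"]
    return T@np.array(bot.camera_info("wrist")["tool_from_camera"])
def proj(n,P,T=None):
    c=bot.camera_info(n)
    if T is None: T=np.array(c["cam_to_world"])
    Ti=np.linalg.inv(T);r,_=cv2.Rodrigues(Ti[:3,:3])
    return cv2.projectPoints(np.atleast_2d(np.asarray(P,float)),r,Ti[:3,3],np.array(c["intrinsics"]),np.array(c["dist"]))[0][:,0]
E
python3 - <<'E'
from h import *
np.set_printoptions(precision=4,suppress=True)
t=lambda x,y:(205+x/4.6-.4,145+y/4.6-.4)
s=lambda x,y:(190+x/4.6-.4,150+y/4.6-.4)
for n,p in dict(FL=(204,405),FR=(433,388),BL=(186,110),BR=(410,80)).items():
    print(n,onz(ray("top",t(*p)),.015))
print("side FL bed",onz(ray("side",s(441,525)),.015),"side BL",onz(ray("side",s(85,408)),.015),"FR",onz(ray("side",s(530,408)),.015))
print("barend top",onz(ray("top",t(323,515)),.13), tri(ray("top",t(323,515)),ray("side",s(617,295))))
print("side barlow/up",ray("side",s(617,295)))
E
```

```text
FL [0.5643 0.081  0.015 ]
FR [ 0.5702 -0.0359  0.015 ]
BL [0.7191 0.0886 0.015 ]
BR [ 0.7319 -0.029   0.015 ]
side FL bed [0.564  0.0859 0.015 ] side BL [0.7749 0.0948 0.015 ] FR [ 0.5672 -0.016   0.015 ]
barend top [0.5044 0.019  0.13  ] (array([0.5048, 0.0191, 0.1304]), [np.float64(0.00042185302063812394), np.float64(0.00042185302063811944)])
side barlow/up (array([0.2111, 0.6963, 0.6511]), array([ 0.3256, -0.7495, -0.5764]))
```

```bash
python3 - <<'E'
from h import *
np.set_printoptions(precision=4,suppress=True)
s=lambda x,y:(190+x/4.6-.4,150+y/4.6-.4)
t=lambda x,y:(205+x/4.6-.4,145+y/4.6-.4)
yaw=0.048; ux=np.array([np.cos(yaw),np.sin(yaw),0]); uy=np.array([-np.sin(yaw),np.cos(yaw),0])
UA=np.array([0.664,0.0265,.085])
DF=UA+.067*ux
print("bar rel",(np.array([.5048,.0191,.13])-UA)@ux,(np.array([.5048,.0191,.13])-UA)@uy)
for off,n,p in [(.006,"ribtop",(242,165)),(.006,"ribtop in",(232,203)),(.006,"riblow out",(185,358)),(.006,"riblow in",(196,320)),(.03,"tipUR",(272,238)),(.03,"tipLR",(247,308)),(.03,"tipUL",(215,225)),(0,"disc left",(147,265)),(0,"discbot",(178,365)),(0,"disctop",(235,155))]:
    P=onplane(ray("side",s(*p)),DF-off*ux,ux)-DF
    y,z=P@uy,P[2]; print(n,round(y,4),round(z,4),"r",round(np.hypot(y,z),4),"ang",round(np.arctan2(-y,z),3))
print(onplane(ray("top",t(320,110)),DF-.03*ux,ux)-DF,onplane(ray("top",t(262,115)),DF-.03*ux,ux)-DF)
im=cv2.imread("pics/side0.png")
print(proj("side",[UA,DF,DF-.03*ux]))
E
python3 - <<'E'
import cv2
s=cv2.imread("pics/side0.png")
cv2.imwrite("pics/side0d.png",cv2.resize(s[175:240,200:270],None,fx=9,fy=9,interpolation=cv2.INTER_CUBIC))
E
```

```text
bar rel -0.15937170042870066 0.0002471891269854864
ribtop -0.0261 0.0448 r 0.0518 ang 0.528
ribtop in -0.0138 0.0286 r 0.0317 ang 0.449
riblow out 0.0419 -0.034 r 0.054 ang -2.252
riblow in 0.0288 -0.0184 r 0.0342 ang -2.14
tipUR -0.012 0.0147 r 0.0189 ang 0.687
tipLR 0.0167 -0.0113 r 0.0201 ang -2.166
tipUL 0.0377 0.0521 r 0.0643 ang -0.626
disc left 0.0559 0.0311 r 0.064 ang -1.063
discbot 0.0406 -0.0414 r 0.058 ang -2.367
disctop -0.0294 0.0475 r 0.0559 ang 0.555
[-0.0294 -0.0125 -0.0078] [-0.0308  0.0159 -0.0092]
[[260.1467 212.8075]
 [235.8376 205.99  ]
 [246.5745 209.0011]]
```

View pics/side0d.png

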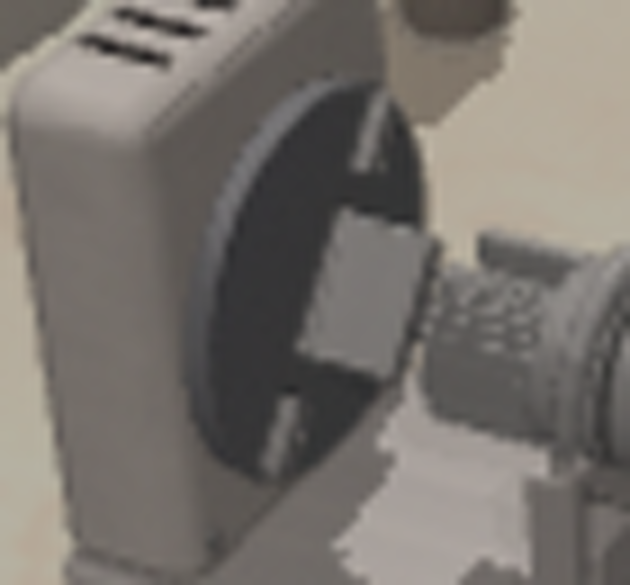

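Side crop: disc front with rib ends at about (242,187) and (230,227), giving the rib at about 0.7 rad (top end to the right). The bar tops out at (324,214) and is upright. I'll take one wrist close-up to refine the rib angle.

```bash
cat >> h.py <<'E'
yaw=0.048; ux=np.array([np.cos(yaw),np.sin(yaw),0]); uy=np.array([-np.sin(yaw),np.cos(yaw),0])
UA=np.array([0.664,0.0265,.085]); DF=UA+.067*ux
def campose(C,target,up=(0,0,1)):
    f=np.asarray(target)-C;f/=np.linalg.norm(f);x=np.cross(f,up);x/=np.linalg.norm(x)
    Tc=np.eye(4);Tc[:3,:3]=np.c_[x,np.cross(f,x),f];Tc[:3,3]=C
    T=Tc@np.linalg.inv(np.array(bot.camera_info("wrist")["tool_from_camera"]))
    return T[:3,3],R2q(T[:3,:3])
E
python3 - <<'E'
from h import *
np.set_printoptions(precision=4,suppress=True)
for d in [(-.26,.15,.26),(-.26,.1,.26),(-.24,-.14,.28),(-.2,.12,.3)]:
    p,q=campose(DF+np.array(d),DF+[-.03,0,-.01]); print(d,p,q2R(q)[:,0],bot.inverse_kinematics(p,q))
# down pose
Rd=np.c_[[0,0,-1],uy,np.cross([0,0,-1],uy)]
for sg in (1,-1):
    Rs=np.c_[[0,0,-1],sg*uy,np.cross([0,0,-1],sg*uy)]
    print(sg,bot.inverse_kinematics([.5,.02,.12],R2q(Rs)),bot.inverse_kinematics([.5,.02,.25],R2q(Rs)))
E
```

```text
(-0.26, 0.15, 0.26) [0.5485 0.1285 0.2174] [ 0.733  -0.4781 -0.4839] None
(-0.26, 0.1, 0.26) [0.5506 0.0945 0.2133] [ 0.7816 -0.3399 -0.523 ] [ 0.4576  0.4861  2.1775  4.3471  0.77   -2.0985]
(-0.24, -0.14, 0.28) [ 0.5601 -0.0648  0.2306] [ 0.6948  0.4631 -0.5504] [-0.7439  0.4464  2.0629  1.3692  0.9755 -0.804 ]
(-0.2, 0.12, 0.3) [0.584  0.1116 0.2413] [ 0.6207 -0.4382 -0.6502] [ 0.4715  0.4178  1.8761 -1.2105  0.8016 -2.7472]
1 [-0.0794  0.4719  1.7766 -0.      0.8931 -1.6982] [-0.0794  0.2985  1.6196 -0.      1.2235 -1.6982]
-1 [-0.0794  0.4719  1.7766 -0.      0.8931  1.4434] [-0.0794  0.2985  1.6196 -0.      1.2235  1.4434]
```

```bash
python3 - <<'E'
from h import *
np.set_printoptions(precision=4,suppress=True)
p,q=campose(DF+np.array([-.22,-.125,.25]),DF+[-.03,-.01,.03])
print(p,bot.inverse_kinematics(p,q))
bot.gripper_to(0.0)
bot.move_pose(p,q)
s=bot.observe();im=bot.read_camera("wrist");T=wristT(s);np.save("T1.npy",T)
cv2.imwrite("pics/w1.png",im[:,:,::-1]);print(s["clock"],proj("wrist",[DF,DF-.03*ux,UA],T))
E
```

```text
[ 0.5903 -0.0478  0.2071] [-0.6826  0.551   2.1003  1.6078  0.9662 -1.0012]
3.1667 [[289.0987 209.3416]
 [276.5827 226.0459]
 [259.0953 249.3848]]
```

View pics/w1.png

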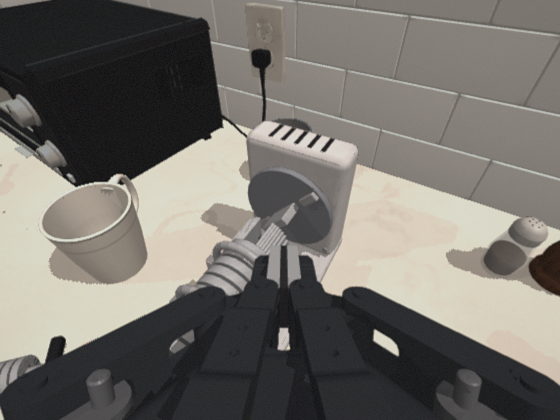

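```bash
python3 - <<'E'
import cv2
s=cv2.imread("pics/w1.png")
cv2.imwrite("pics/w1c.png",cv2.resize(s[155:255,235:345],None,fx=6,fy=6,interpolation=cv2.INTER_CUBIC))
E
```

```text
(no output)
```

View pics/w1c.png

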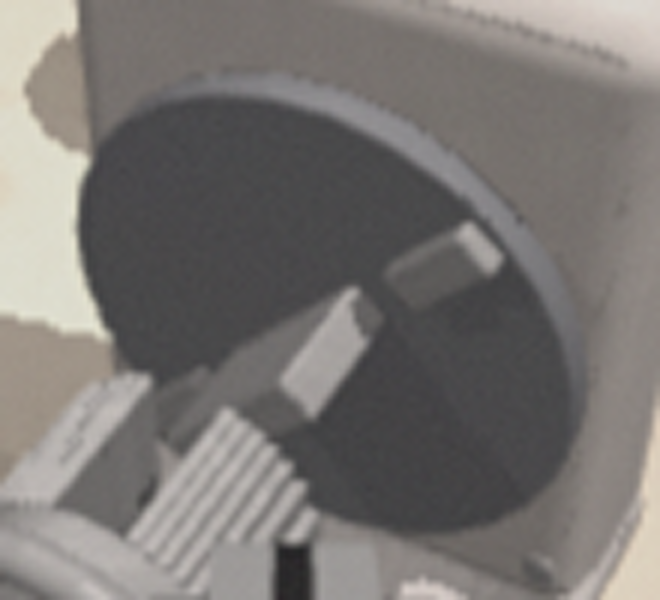

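```bash
python3 - <<'E'
from h import *
np.set_printoptions(precision=4,suppress=True)
T=np.load("T1.npy")
c=lambda p:(235+p[0]/6-.4,155+p[1]/6-.4)
def yz(p,off):
    P=onplane(ray("wrist",c(p),T),DF-off*ux,ux)-DF;return np.array([P@uy,P[2]])
E=np.array([yz(p,0) for p in [(80,230),(100,165),(150,110),(215,93),(300,103),(380,140),(440,185),(520,270),(565,350),(578,400),(560,460),(500,515),(425,530),(370,520),(90,290),(120,350)]])
A=np.c_[2*E,np.ones(len(E))];x=np.linalg.lstsq(A,(E**2).sum(1),rcond=None)[0];ctr=x[:2]
print("ctr",ctr,"r",np.sqrt(x[2]+ctr@ctr), (np.hypot(*(E-ctr).T)*1000).round(1))
o1,o2,i1,i2=[yz(p,.006) for p in [(457,240),(488,276),(387,273),(413,312)]]
for n,v in dict(o=(o1+o2)/2,i=(i1+i2)/2).items():
    v=v-ctr;print(n,v,np.hypot(*v),np.arctan2(-v[0],v[1]))
d=(o1+o2-i1-i2);print("dir",np.arctan2(-d[0],d[1]),np.linalg.norm(d)/2,"widths",np.linalg.norm(o1-o2),np.linalg.norm(i1-i2))
d=o1-o2;print("perp from outer",np.arctan2(d[1],d[0]),)
a,b=yz((280,380),.03),yz((312,418),.03)
print("blade tip end",a-ctr,b-ctr)
E
```

```text
ctr [ 0.0032 -0.0016] r 0.05421040166387251 [54.3 52.9 54.1 54.6 54.8 54.1 53.2 53.4 54.7 55.7 54.5 54.  54.  52.9
 55.  55.1]
o [-0.0343  0.0388] 0.05180504820924159 0.7240993528636398
i [-0.021   0.0245] 0.0322274806889367 0.7092778196474765
dir 0.748487579633759 0.019586932011176835 widths 0.0085268600877795 0.009153802443771506
perp from outer 0.7340905670319261
blade tip end [-0.0092  0.0177] [-0.0158  0.0111]
```

Close crop confirms the choice: ringed roller in hoops, with the slotted end facing the blade. Disc centre fits a 54 mm radius. The rib's front face is at crop (387–488, 240–312), giving a rib angle of 0.72 ± 0.02 rad. Now the sideways push.

```bash
cat >> h.py <<'E'
BM=np.array([.5048,.0191,.085])
def P(x,y,z): return BM+x*ux+y*uy+np.array([0,0,z])
def down(yd): return R2q(np.c_[[0,0,-1],yd,np.cross([0,0,-1],yd)])
def snap(tag,names=("side","top")):
    for n in names: cv2.imwrite(f"pics/{n}{tag}.png",bot.read_camera(n)[:,:,::-1])
E
python3 - <<'E'
from h import *
np.set_printoptions(precision=4,suppress=True)
qs=[down(ux),down(-ux)]
for q in qs: print(bot.inverse_kinematics(P(-.005,.045,.028),q))
q=min(qs,key=lambda q:abs(bot.inverse_kinematics(P(-.005,.045,.028),q)[5]))
bot.move_l([.50,-.05,.28],rate=.2)
bot.move_pose(P(-.005,.05,.11),q)
bot.move_l(P(-.005,.05,.028),rate=.15)
s=bot.observe();print(s["clock"],s["eef_pos"],s["wrist_force"])
r=bot.move_l(P(-.005,.0005,.028),rate=.04,until_force=20)
s=bot.observe();print(r,s["clock"],s["eef_pos"],s["wrist_force"])
snap("2")
im=cv2.imread("pics/side2.png")[180:260,270:350];cv2.imwrite("pics/side2c.png",cv2.resize(im,None,fx=7,fy=7,interpolation=cv2.INTER_CUBIC))
E
```

```text
[ 0.0085  0.4845  1.7799 -0.      0.8772 -0.0395]
NoneTraceback (most recent call last):
  File "<stdin>", line 5, in <module>
  File "<stdin>", line 5, in <lambda>
TypeError: 'NoneType' object is not subscriptable
```

```bash
python3 - <<'E'
from h import *
np.set_printoptions(precision=4,suppress=True)
q=down(ux)
bot.move_l([.50,-.05,.28],rate=.2)
bot.move_pose(P(-.005,.05,.11),q)
bot.move_l(P(-.005,.05,.028),rate=.15)
s=bot.observe();print(s["clock"],s["eef_pos"],s["wrist_force"])
r=bot.move_l(P(-.005,.0005,.028),rate=.04,until_force=20)
s=bot.observe();print(r,s["clock"],s["eef_pos"],s["wrist_force"])
snap("2")
im=cv2.imread("pics/side2.png")[180:260,270:350];cv2.imwrite("pics/side2c.png",cv2.resize(im,None,fx=7,fy=7,interpolation=cv2.INTER_CUBIC))
E
```

```text
5.9667 [0.4976 0.0685 0.1135] [ 0.2111 -0.1588  0.8898]
True 7.0 [0.4998 0.0244 0.1135] [-0.8901  7.2004  9.19  ]
```

View pics/side2c.png

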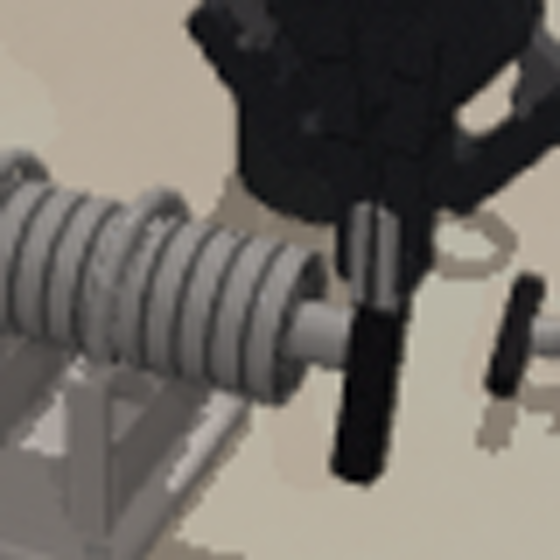

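View pics/top2.png

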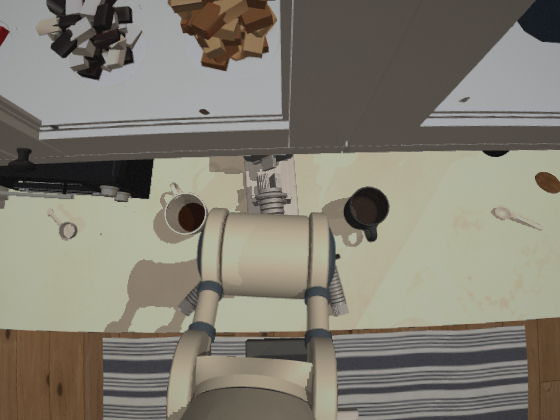

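Side crop: the bar is tilted to about 0.5 rad and the finger tip is on its upper-left face. The force stop tripped early (about 12 N steady). I'll continue with a looser limit.

```bash
python3 - <<'E'
from h import *
np.set_printoptions(precision=4,suppress=True)
r=bot.move_l(P(-.005,-.002,.028),rate=.03,until_force=30)
s=bot.observe();print(r,s["clock"],s["eef_pos"],s["wrist_force"])
bot.move_l(P(-.005,.012,.034),rate=.1)
bot.move_l(P(-.06,.012,.09),rate=.2)
snap("3",("side",))
s=bot.observe();T=wristT(s);np.save("T3.npy",T);snap("3",("wrist",))
print(s["clock"])
im=cv2.imread("pics/side3.png")[180:260,270:350];cv2.imwrite("pics/side3c.png",cv2.resize(im,None,fx=7,fy=7,interpolation=cv2.INTER_CUBIC))
E
```

```text
False 7.5083 [0.4999 0.0166 0.113 ] [0.2079 0.6599 0.7977]
8.4
```

View pics/side3c.png

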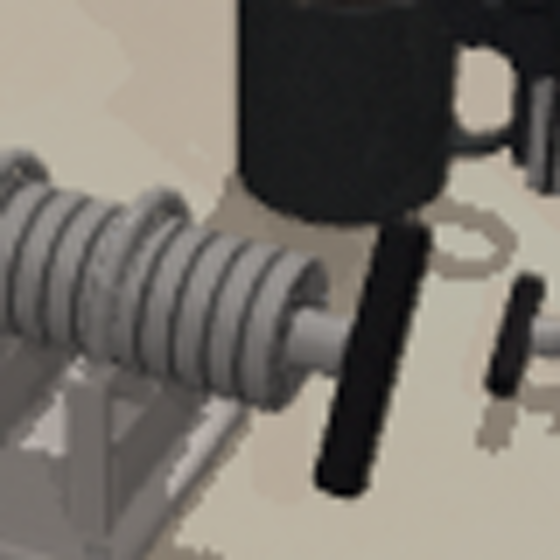

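View pics/wrist3.png

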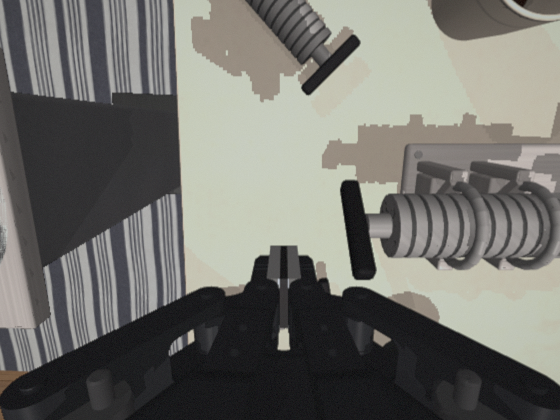

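```bash
python3 - <<'E'
from h import *
np.set_printoptions(precision=4,suppress=True)
c=lambda x,y:(270+x/7-.4,180+y/7-.4)
a,b=[onplane(ray("side",c(*p)),BM,ux)-BM for p in [(405,222),(342,490)]]
for v in(a,b):print(v@uy,v[2],np.hypot(v@uy,v[2]))
d=a-b;print(np.arctan2(-(d@uy),d[2]),np.linalg.norm(d))
T=np.load("T3.npy")
a,b=[onplane(ray("wrist",p,T),BM,ux)-BM for p in [(366,277),(349,182)]]
for v in(a,b):print(v@uy,v[2])
d=a-b;print(np.arctan2(-(d@uy),d[2]),np.linalg.norm(d))
# predicted endpoints for several angles, end-face corners
for th in(.66,.72,.78):
    u=-np.sin(th)*uy+np.array([0,0,np.cos(th)]);n=np.cos(th)*uy+np.array([0,0,np.sin(th)])
    C=[BM+x*ux+e*.045*u+w*.008*n for e in(1,-1) for x in(-.008,.008) for w in (-1,1)]
    print(th,((proj("side",C)-[270,180]+.4)*7).round().tolist())
im=cv2.imread("pics/wrist3.png")[170:290,310:430];cv2.imwrite("pics/wrist3c.png",cv2.resize(im,None,fx=5,fy=5,interpolation=cv2.INTER_CUBIC))
E
```

```text
-0.0209525065728223 0.03850692452941036 0.0438382340930593
0.0239846408664198 -0.036449483192837404 0.04363287547842878
0.5400594368681464 0.08739456664232638
-0.027950857678199922 0.0314299560991773
0.028688582032692412 -0.04403355296094823
0.6438555841123312 0.0943544770025856
0.66 [[443.0, 227.0], [430.0, 223.0], [396.0, 215.0], [382.0, 210.0], [368.0, 502.0], [354.0, 501.0], [322.0, 488.0], [307.0, 487.0]]
0.72 [[445.0, 230.0], [432.0, 222.0], [398.0, 218.0], [385.0, 210.0], [366.0, 503.0], [352.0, 500.0], [319.0, 489.0], [305.0, 485.0]]
0.78 [[446.0, 233.0], [435.0, 222.0], [399.0, 220.0], [387.0, 210.0], [363.0, 504.0], [350.0, 497.0], [316.0, 489.0], [303.0, 483.0]]
```

View pics/wrist3c.png

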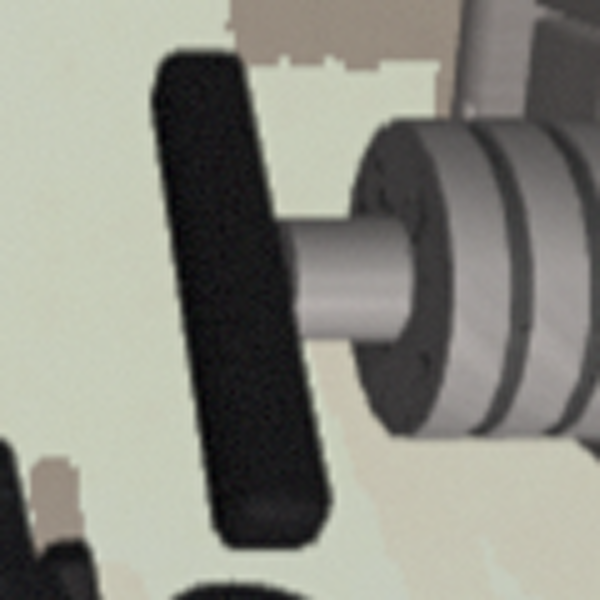

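```bash
python3 - <<'E'
from h import *
np.set_printoptions(precision=4,suppress=True)
print(bot.observe()["q"])
for d in [(-.2,0,.12),(-.18,0,.18),(-.18,.0,.24),(-.17,-.08,.2),(-.2,-.15,.2),(-.14,0,.24)]:
  for up in [(0,0,1),(0,0,-1),(0,1,0),(0,-1,0)]:
    try:p,q=campose(BM+np.array(d),BM+[0.03,0,.03],up)
    except Exception: continue
    print(d,up,p,bot.inverse_kinematics(p,q))
E
```

```text
[-0.0719  0.3232  1.8419  0.0014  0.9772 -0.1199]
(-0.2, 0, 0.12) (0, 0, 1) [0.4403 0.0177 0.1228] None
(-0.2, 0, 0.12) (0, 0, -1) [0.4601 0.0205 0.1734] [-0.2074  0.6188  2.6411  2.9498  1.0419  1.5433]
(-0.2, 0, 0.12) (0, 1, 0) [ 0.4507 -0.0081  0.1494] None
(-0.2, 0, 0.12) (0, -1, 0) [0.4497 0.0463 0.1468] None
(-0.18, 0, 0.18) (0, 0, 1) [0.436  0.0177 0.1522] None
(-0.18, 0, 0.18) (0, 0, -1) [0.4676 0.0205 0.1964] None
(-0.18, 0, 0.18) (0, 1, 0) [ 0.4526 -0.0081  0.1754] [-0.7597  0.6376  2.589   2.1     1.0177 -3.04  ]
(-0.18, 0, 0.18) (0, -1, 0) [0.451  0.0463 0.1731] [ 0.3673  0.6116  2.5305  3.8387  0.977  -0.1884]
(-0.18, 0.0, 0.24) (0, 0, 1) [0.416  0.0177 0.1954] None
(-0.18, 0.0, 0.24) (0, 0, -1) [0.4544 0.0205 0.2338] [-0.1361  0.0809  2.136   0.1642  0.4201 -1.839 ]
(-0.18, 0.0, 0.24) (0, 1, 0) [ 0.4362 -0.0081  0.2156] [-0.7034  0.2334  2.4005  1.5259  0.7023 -2.1532]
(-0.18, 0.0, 0.24) (0, -1, 0) [0.4342 0.0463 0.2136] None
(-0.17, -0.08, 0.2) (0, 0, 1) [ 0.4335 -0.0229  0.167 ] None
(-0.17, -0.08, 0.2) (0, 0, -1) [ 0.4637 -0.0079  0.2096] [-0.4884  0.188   2.2087  1.
[... 268 characters left out ...]
7 -0.0674  0.1797] [-1.2799  0.912   2.453   1.3534  1.2323 -1.7973]
(-0.2, -0.15, 0.2) (0, 0, -1) [ 0.4272 -0.0494  0.2259] [-0.8368  0.2108  2.2167  1.0301  0.896   2.5479]
(-0.2, -0.15, 0.2) (0, 1, 0) [ 0.4269 -0.0825  0.1964] [-1.0889  0.6208  2.1327  1.0548  1.2935 -2.2984]
(-0.2, -0.15, 0.2) (0, -1, 0) [ 0.405  -0.0343  0.2092] [-0.983   0.4424  2.6274  1.8479  0.9293  0.2393]
(-0.14, 0, 0.24) (0, 0, 1) [0.4419 0.0177 0.1866] None
(-0.14, 0, 0.24) (0, 0, -1) [0.4841 0.0205 0.2208] [-0.1121  0.1661  2.0142  0.0842  0.5564 -1.7446]
(-0.14, 0, 0.24) (0, 1, 0) [ 0.4641 -0.0081  0.2045] [-0.5751  0.2411  2.2743  1.3151  0.6109 -1.7943]
(-0.14, 0, 0.24) (0, -1, 0) [0.4619 0.0463 0.2028] None
```

```bash
cat > look.py <<'E'
from h import *
import sys
def look(tag):
    p,q=campose(BM+np.array([-.18,0,.24]),BM+[0.03,0,.03],(0,0,-1))
    bot.move_pose(p,q)
    s=bot.observe();T=wristT(s);np.save(f"T{tag}.npy",T);snap(tag,("wrist",))
    im=cv2.imread(f"pics/wrist{tag}.png")[::-1,::-1];cv2.imwrite(f"pics/wrist{tag}f.png",im)
    print(s["clock"],proj("wrist",[BM],T))
E
python3 - <<'E'
from look import *
look("4")
E
```

```text
10.025 [[281.7254791 166.3521055]]
```

View pics/wrist4.png

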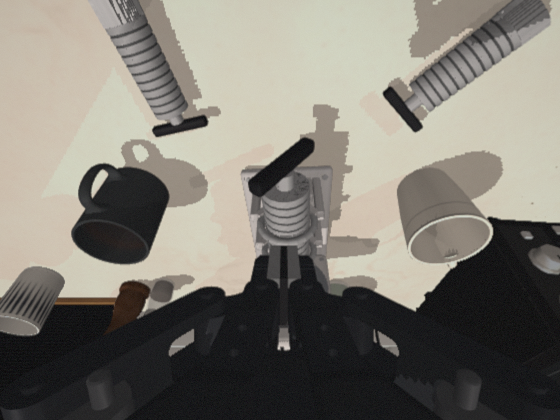

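```bash
python3 - <<'E'
from h import *
np.set_printoptions(precision=4,suppress=True)
T=np.load("T4.npy")
im=cv2.imread("pics/wrist4.png")
m=(im.max(2)<60).astype(np.uint8);m[:130]=0;m[205:]=0;m[:,:240]=0;m[:,325:]=0
n,l,st,_=cv2.connectedComponentsWithStats(m);i=1+np.argmax(st[1:,4]);print(st[i])
def ang(a,b):
    d=b-a; d=d if d[2]>0 else -d; return np.arctan2(-(d@uy),d[2])
ys,xs=np.where(l==i);pts=np.c_[xs,ys].astype(np.float32)
for tgt in [pts]:
    vx,vy,x0,y0=cv2.fitLine(tgt,cv2.DIST_L2,0,.01,.01).ravel()
    A,B=[onplane(ray("wrist",(x0+k*vx,y0+k*vy),T),BM-.008*ux,ux) for k in(-25,25)]
    print("fit",ang(A,B))
# model silhouette comparison of principal axis
for th in(.5,.55,.6,.65,.7,.75):
    u=-np.sin(th)*uy+np.array([0,0,np.cos(th)]);nn=np.cos(th)*uy+np.array([0,0,np.sin(th)])
    C=[BM+x*ux+e*.045*u+w*.008*nn for e in(1,-1) for x in(-.008,.008) for w in (-1,1)]
    pr=proj("wrist",C,T);print(th,pr.round(1)[[0,1,4,5]].tolist())
cv2.imwrite("pics/wrist4c.png",cv2.resize(im[130:210,240:330],None,fx=7,fy=7,interpolation=cv2.INTER_CUBIC))
E
```

```text
[ 249  138   65   59 1427]
fit 0.6478582035810031
0.5 [[248.7, 184.9], [264.2, 190.1], [295.2, 134.9], [308.9, 138.3]]
0.55 [[246.9, 183.9], [261.8, 189.6], [297.2, 135.2], [310.6, 139.0]]
0.6 [[245.2, 182.8], [259.4, 189.0], [299.2, 135.6], [312.3, 139.7]]
0.65 [[243.6, 181.7], [257.1, 188.3], [301.2, 136.0], [314.0, 140.5]]
0.7 [[242.1, 180.6], [254.9, 187.6], [303.2, 136.5], [315.6, 141.4]]
0.75 [[240.7, 179.3], [252.8, 186.8], [305.1, 137.0], [317.1, 142.3]]
```

View pics/wrist4c.png

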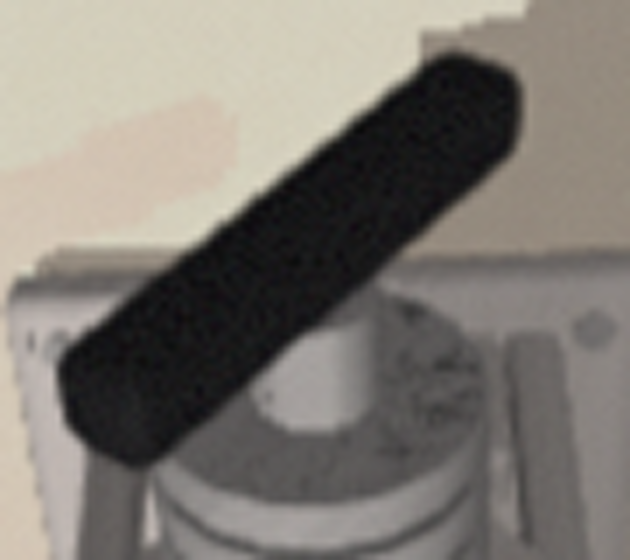

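```bash
cat > ang.py <<'E'
from h import *
def barang(tag,box,bm=BM):
    T=np.load(f"T{tag}.npy");im=cv2.imread(f"pics/wrist{tag}.png")
    x0,y0,x1,y1=box
    g=im.max(2).astype(float)
    m=np.zeros_like(g,np.uint8);m[y0:y1,x0:x1]=(g[y0:y1,x0:x1]<62)
    n,l,st,_=cv2.connectedComponentsWithStats(m);i=1+np.argmax(st[1:,4]);m=(l==i).astype(np.uint8)
    cn=max(cv2.findContours(m,cv2.RETR_EXTERNAL,cv2.CHAIN_APPROX_NONE)[0],key=len)[:,0].astype(np.float32)
    vx,vy,cx,cy=cv2.fitLine(cn,cv2.DIST_L2,0,.01,.01).ravel()
    al=(cn-[cx,cy])@[vx,vy];pe=(cn-[cx,cy])@[-vy,vx]
    out=[]
    for sg in(1,-1):
        k=(abs(al)<.6*abs(al).max())&(pe*sg>0)
        a,b,px,py=cv2.fitLine(cn[k],cv2.DIST_HUBER,0,.01,.01).ravel()
        for off in(-.008,.008):
            A,B=[onplane(ray("wrist",(px+t*a,py+t*b),T),bm+off*ux,ux) for t in(-22,22)]
            d=B-A;d=d if d[2]>0 else -d;out.append(round(float(np.arctan2(-(d@uy),d[2])),3))
    return out
E
python3 - <<'E'
from ang import *
print(barang("4",(240,130,325,205)))
E
```

```text
[0.636, 0.636, 0.666, 0.666]
```

Bar face-on edges (wrist 249–314, 138–197) give 0.645 rad, and the rib is at 0.72. The remaining 0.075 rad needs about 2.8 mm more push.

```bash
python3 - <<'E'
from ang import *
from look import look
q=down(ux)
bot.move_pose(P(-.005,.014,.09),q)
bot.move_l(P(-.005,.014,.028),rate=.15)
r=bot.move_l(P(-.005,-.0049,.028),rate=.03,until_force=35)
s=bot.observe();print(r,s["clock"],s["eef_pos"]-BM,s["wrist_force"])
bot.move_l(P(-.005,.010,.034),rate=.1)
bot.move_l(P(-.05,.010,.09),rate=.2)
look("5"); print(barang("5",(240,130,325,205)))
E
```

```text
False 13.0167 [-0.00475291 -0.00517617  0.02799008] [-0.44426633 -0.99419425  0.10152131]
15.4083 [[281.75135013 166.38761687]]
[0.581, 0.581, 0.749, 0.749]
```

View pics/wrist5.png

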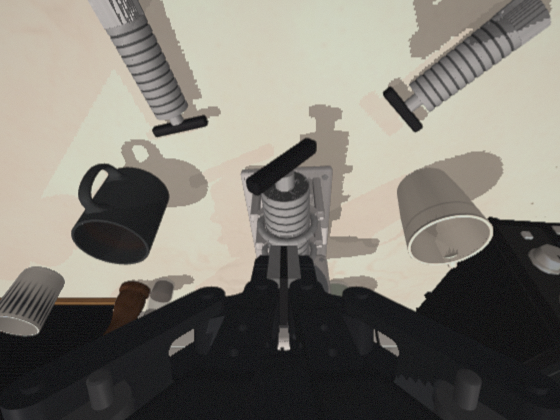

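Upper edge now gives 0.749, where it read 0.666 before with a mean of 0.65, so the bar is at about 0.73. The lower edge is spoiled by the roller's end-face shadow. That agrees with the rib (0.71–0.75), so I'll push axially with a force stop.

```bash
python3 - <<'E'
from ang import *
np.set_printoptions(precision=4,suppress=True)
q=down(ux)
bot.move_pose(P(-.05,0,.07),q)
bot.move_l(P(-.05,0,-.010),rate=.15)
r=bot.move_l(P(.04,0,-.010),rate=.04,until_force=30)
s=bot.observe();print(r,s["clock"],(s["eef_pos"]-BM)@ux,(s["eef_pos"]-BM)@uy,s["wrist_force"])
snap("6",("side",))
im=cv2.imread("pics/side6.png")[150:280,190:350];cv2.imwrite("pics/side6c.png",cv2.resize(im,None,fx=4.6,fy=4.6,interpolation=cv2.INTER_CUBIC))
E
```

```text
True 19.3667 0.022093616339305084 0.00024415321276039176 [-0.5865 -0.5038  0.9898]
```

View pics/side6c.png

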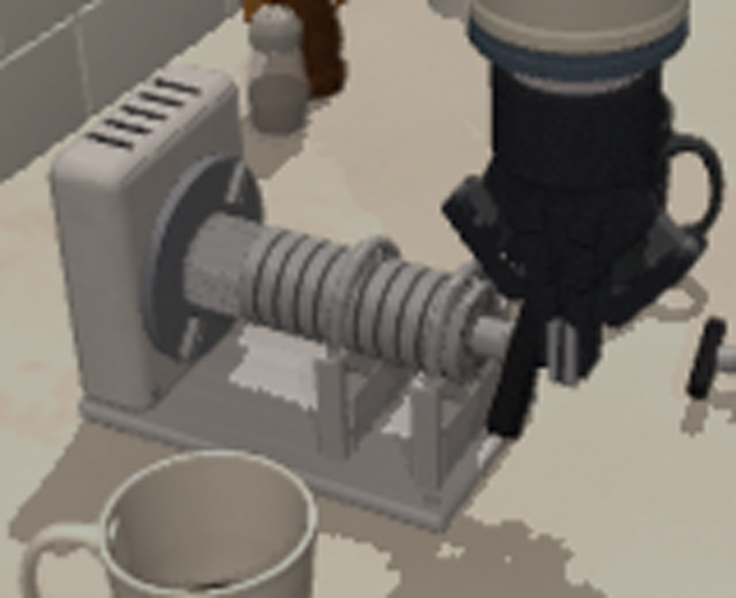

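The roller appears home, with its slotted end against the disc at crop (190,270) and the blade hidden. I'll push once more to confirm, then retreat and view.

```bash
python3 - <<'E'
from ang import *
from look import look
np.set_printoptions(precision=4,suppress=True)
r=bot.move_l(P(.04,0,-.010),rate=.03,until_force=35)
s=bot.observe();print(r,s["clock"],(s["eef_pos"]-BM)@ux,s["wrist_force"])
bot.move_l(P(-.03,0,-.010),rate=.2)
bot.move_l(P(-.05,0,.12),rate=.25)
p,q=campose(DF+np.array([-.22,-.125,.25]),DF+[-.03,-.01,.03])
bot.move_pose(p,q)
s=bot.observe();T=wristT(s);np.save("T7.npy",T);snap("7",("side","top","wrist"))
print(s["clock"])
for n,b in dict(side=(150,280,190,350),wrist=(150,260,200,345),top=(145,275,205,345)).items():
    im=cv2.imread(f"pics/{n}7.png")[b[0]:b[1],b[2]:b[3]];cv2.imwrite(f"pics/{n}7c.png",cv2.resize(im,None,fx=4.6,fy=4.6,interpolation=cv2.INTER_CUBIC))
E
```

```text
True 19.7417 0.02183216572221014 [-2.1503 -0.7616  1.6624]
22.3083
```

View pics/side7c.png

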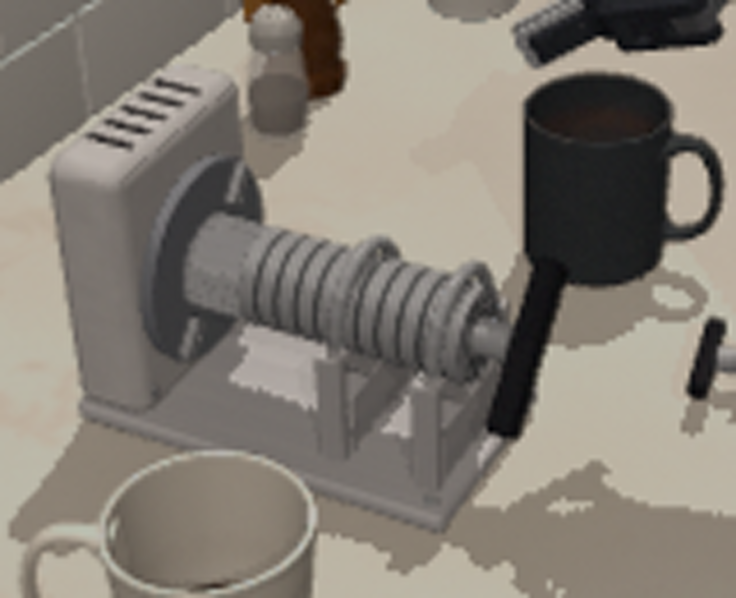

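View pics/wrist7c.png

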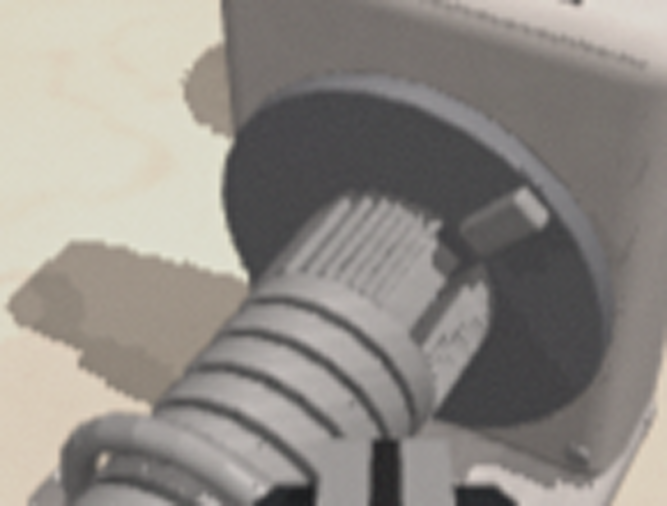

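View pics/top7.png

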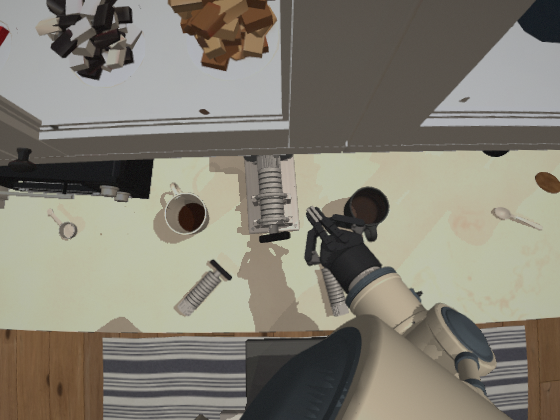

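```bash
python3 - <<'E'
from h import *
np.set_printoptions(precision=1,suppress=True)
# side view bar: ends in crop (548,262) top, (503,432) bottom -> midpoint on axis-parallel plane y=0
c=lambda x,y:(190+x/4.6-.4,150+y/4.6-.4)
T0=proj("side",[BM])[0]
for name,p in dict(after=((548+503)/2,(265+432)/2)).items():
    Q=onplane(ray("side",c(*p)),BM,uy);print(name,(Q-BM)*1000)
p0=((617+608)/2,(293+448)/2);Q0=onplane(ray("side",c(*p0)),BM,uy);print("before",(Q0-BM)*1000,"moved",(Q-Q0)@ux*1000)
# top view bar
im=cv2.imread("pics/top7.png");m=(im.max(2)<50).astype(np.uint8);m[:225]=0;m[250:]=0;m[:,:250]=0;m[:,300:]=0
ys,xs=np.where(m);print(xs.min(),xs.max(),ys.min(),ys.max());Q=onplane(ray("top",(xs.mean(),ys.mean())),BM,[0,0,1]);print("top bar-UA",((Q-UA)@ux)*1000)
E
python3 - <<'E'
import cv2
a=cv2.imread("pics/wrist7.png")[175:235,245:310];cv2.imwrite("pics/w7d.png",cv2.resize(a,None,fx=10,fy=10,interpolation=cv2.INTER_CUBIC))
a=cv2.imread("pics/side7.png")[185:225,215:265];cv2.imwrite("pics/s7d.png",cv2.resize(a,None,fx=12,fy=12,interpolation=cv2.INTER_CUBIC))
E
```

```text
after [46.7  2.2 -0.6]
before [1.  0.  0.8] moved 45.715591033144875
260 289 231 242
top bar-UA -115.89999682251768
```

View pics/w7d.png

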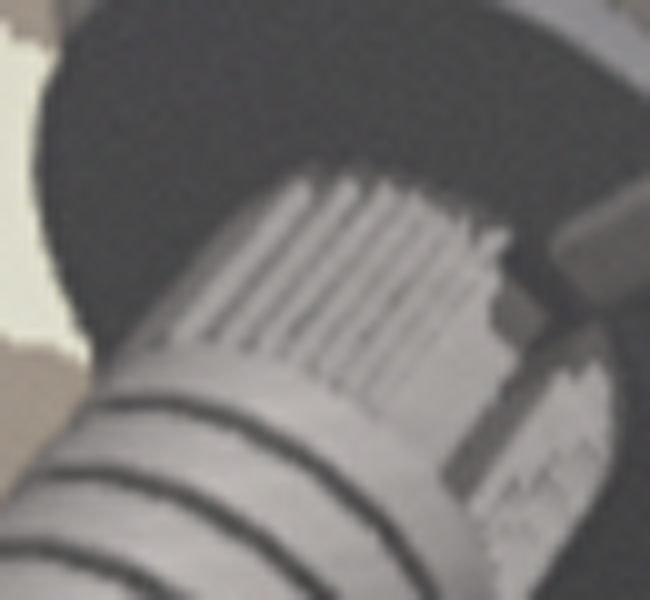

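View pics/s7d.png

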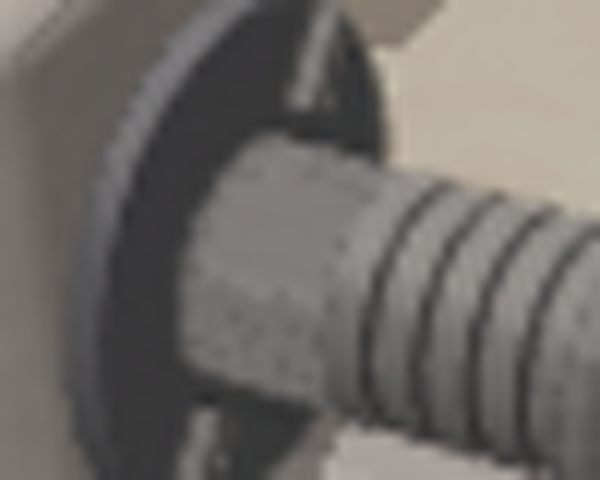

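Checks agree. The bar moved 45.7 mm against an expected gap of 45.4 mm. The slot is in line with the rib with the end on the disc, and a second push gained nothing.

```bash
python3 - <<'E'
from h import *
bot.hand_in(); print(bot.observe()["clock"])
E
```

```text
the job is handed in; nothing more can be done
the job is handed in; nothing more can be done
```

I turned the roller to line up with the rib, pushed it home against the drive disc, and handed the job in. The last clock reading before hand-in was 22.3 s.

- **Turning:** The rib measured about 0.72 rad. One run of pushes on the bar's upper end brought the bar to about 0.65 rad, and a short second push to about 0.73 rad. In the last angle check, only one bar edge was usable (0.749, before allowing for its offset). The other edge (0.581) was spoiled by shadow, so I ignored it.
- **Pushing home:** The roller slid in until the 30 N force stop. A second push stopped at the same place to within 0.3 mm. The side picture shows 45.7 mm of travel against an expected gap of 45.4 mm. The top picture puts the bar 116 mm before `unit_axis`; 114 mm was expected, which is within calibration error.
- **Final pictures:** The slotted end sits against the disc with the slot in line with the rib. The rib looks unmoved, the mugs stand where they were, and the arm is clear.
- **Early stop:** During the first turning push the force stop tripped early, at its 20 N limit. I carried on with a higher limit and nothing was disturbed.

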